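# Hold the spice grinder's lid at pulse

### The job

Pulse the pepper in the spice grinder: pick up its clear lid by the grip bar, drop the two lugs through the gaps of the grinder's collar until the rim is fully home, then twist the lid clockwise against the spring to the orange pulse marks, half-way to the red lock marks, and never so far that it clicks into the lock. Hold it there for at least two seconds and finish still gripping it at the pulse marks, because the spring turns it back as soon as it is let go. Leave the other things on the worktop where they stand.

Things in the scene. Friction and masses are not known exactly. Their poses are not given: they have to be found in the camera images.
- lid_grip (a point): Centre of the lid's black grip bar: 62 mm long (x), 14 mm thick (y), 26 mm high; the flat top plate it stands on is 10 mm below this point, the lid's foot 68 mm below. The loose lid (81 mm high, about 140 g) stands upright on the worktop, z up: clear dome 86 mm across, black rim 94 mm. It is the same after half a turn; a white pointer lies on the rim at each end of the bar.
- lid_rim (a point): Centre of the underside of the lid's rim, 40 mm below lid_grip, same axes; this face comes to sit on the collar. Below it the skirt, 74 mm across, tapers to 62 mm at its foot, 28 mm down. Two lugs stick out of the skirt under the ends of the bar (+x, -x): 22 mm wide with rounded ends, reaching 44 mm from the axis, 6.5 to 12.5 mm below this face.
- grinder_mouth (a point): Centre of the grinder's mouth in the plane of the collar's top face, 100 mm above the worktop. z up, -x is the front (green light). Opening 80 mm across with two 30 mm wide gaps at +x and -x, open to 47 mm from the axis, for the lugs. The lid goes in with its x along this x, either way round; home, its rim lies on this face (lid_grip 40 mm above it). Lugs turn freely under the 5 mm flange.
- grinder: Motor base of the spice grinder: grey with steel band and black collar, 119 mm across, 100 mm high, fixed by suction feet. Origin at the centre of its foot. On the collar's top, both sides alike: white mark (open) at +x and -x; then, clockwise seen from above, an orange band (pulse) centred 40 degrees on, and a red mark (lock) 80 degrees on. The lid's pointers point at them.
- pulse_mark (a point): Middle of the orange band at the front, on the collar's top face, 52 mm from the axis: the lid's pointer goes here. The band is 16 degrees wide; up to 12 degrees either side of its middle counts as pulse.
- lock_mark (a point): Middle of the front red mark, on the collar's top face, 52 mm from the axis. Sprung noses inside resist the lid from 65 degrees past the white mark on and click it into the lock at about 72 degrees; do not go there.
- switch_ring (a joint): Sprung ring inside the collar that the lugs push as the lid turns clockwise (rad, 0 at rest, no offset at the start). It moves once the lid has turned 6 degrees past the white mark, so it reads the lid's angle minus 0.10: about 0.60 at the middle of the orange band, 0.38 to 0.80 is pulse, 1.10 and over is the lock click. Its spring turns it and the lid back with 0.12 N m at pulse.
- tin_tomato: Tin, 75 mm across, 110 mm high. Origin at the centre of its foot. A bystander.
- pepper_jar: Spice jar with black cap, 41 mm across, 105 mm high. Origin at the centre of its foot. A bystander.
- spice_cumin: Spice jar with black cap, 41 mm across, 105 mm high. Origin at the centre of its foot. A bystander.
- mug: Green and white mug, 101 mm high, about 78 x 116 mm with the handle. Origin at the centre of its foot. A bystander.
- salt_shaker: Glass salt shaker with steel top, 44 mm across, 90 mm high. Origin at the centre of its foot. A bystander.
- garlic: Bulb of garlic, 50 mm across, 51 mm high. Origin at the centre of its foot. A bystander.
Mind the look-alikes: they are no part of the job. What is shaped like the part that bears lid_grip but turquoise is not meant.

How it is judged:
On the way, in this order (a step that is already met when the one before it is completed fails the run):
1. the lid is fully home on the collar, not yet twisted (horizontal distance between lid_grip and grinder_mouth below 0.005 m and z of lid_grip in the frame of grinder_mouth between 0.036 and 0.0425 m and angle between lid_grip's own z axis and vertical below 0.06 rad and value of joint switch_ring below 0.15 rad), for 0.1 s.
2. the gripper holds the lid, fully home, at pulse for two seconds (horizontal distance between lid_grip and grinder_mouth below 0.005 m and z of lid_grip in the frame of grinder_mouth between 0.036 and 0.0425 m and angle between lid_grip's own z axis and vertical below 0.06 rad and value of joint switch_ring between 0.38 and 0.8 rad and contact force between the fingers and lid above 2 N), for 2 s.
At the end, for the whole second after the job is handed in: The gripper still grips the lid (over 2 N), which is fully home on the collar (rim within 2.5 mm of its top face, within 5 mm of its axis, level within 0.06 rad) and stands still at pulse: the switch ring between 0.38 and 0.80 rad, against its spring (all of step 2 and velocity of joint switch_ring between -0.15 and 0.15 rad/s); the arm keeps its last pose, push and grip.
It fails at once if the lid is twisted on into the lock click (value of joint switch_ring above 1.1 rad).
It fails at once if a thing standing on the worktop (tin, spice jar, salt shaker, mug, garlic) is moved or knocked over (distance of any of tin_tomato, pepper_jar, spice_cumin, mug, salt_shaker, garlic from where it was at the start of the episode above 0.025 m or angle between any of tin_tomato, pepper_jar, spice_cumin, mug, salt_shaker, garlic's own z axis and vertical above 0.4 rad).
It also fails if it takes over 48 s, if anything falls off the work surface, if the arm or the gripper's body presses on something with over 40 N, if the wrist force passes 120 N, or if a joint passes its speed limit or range.

### The arm

A 6-joint arm with a two-finger parallel gripper is mounted at the origin on a cart in front of the work surface, level with it; the furniture and walls round the work are solid. World frame = base frame: x ahead of the robot, y to its left, z up, the work surface at z = 0. Lengths are in m, angles in rad, forces in N, time in s.
With the tool pointing down it reaches from about 0.375 to 0.9 m from the base axis. Payload 3.1 kg.
Tool frame: the origin (TCP) lies at the very end of the fingers, on their centre line; the grasp point (between the pads) lies 19 mm behind it; z points along the fingers, y is the direction in which the jaws open and shut (so a half turn about z gives the same grasp; the last joint's range is limited). The gripper opens to 85 mm and grips with 20 to 120 N. Pads are 22 mm wide; open, the fingers measure 114 mm over their backs; the gripper's body (76 mm by 85 mm) begins 54 mm behind the grasp point. The pads swing forward as they close: fully open they stand 13 mm farther back than shut.
Start: joints at [-1.496, 0.527, 1.433, -0, 1.181, -0.178], TCP at [0.157, -0.605, 0.231] pointing down, gripper open.
Joint ranges: [-3.08, 3.08], [-0.75, 2.2], [0.22, 2.44], [-1.43, 4.57], [0, 2.65], [-2.85, 2.85]. Speed limits (rad/s): [2.79, 2.79, 3.14, 3.14, 3.14, 3.14].

### API

Orientations are given as a unit quaternion [x, y, z, w].
In Python, from station import manip gives the robot as it stands. The module is installed in compiled form; this text tells all that it offers.
- The arm moves only by the tool send_rows, never from a script. Its argument "commands" is a list of rows, each an object with "delta_pos": the shift along the world's x, y, z in cm, a list of three; "yaw": the turn about the world's z in rad. A call has 1 to 10 rows; each row shifts and turns the pose as measured when the row begins; what a row does not reach is not made up. A row lasts 1/8 s, in which the tool goes at most 62.5 mm and 10.7 degrees, less where a joint would pass 70% of its speed; a pose out of reach is approached as far as the arm can. A call is refused whole if a number of a shift passes 6.25 or a number of a turn 0.188, either way. A call with a gripper value outside its range is refused whole. "grip" is the closure, from -1 (fully open) to 1 (shut), set as the call begins (left out, the last holds). The fingers move at their own pace and stop on an object; "force" is the grip in N (left out, the last holds). Time passes only in rows, so rows that do not move let the fingers close. It gives the time, the measured TCP pose, the force and the opening at its end, in the units of the state.
- manip.sense(): the state, without advancing time (a new reading comes with each control period).
- manip.snapshot(name): name is "scene" or "top" or "wrist"; returns the picture (384x512x3 uint8, blue, green, red); there is no depth.
- manip.get_calibration(name): a dict with "fx", "fy", "cx", "cy" (pixels), "world_to_cam" (4x4, takes a point from world to camera coordinates); the wrist camera has in their place "mount" (4x4, takes a point from camera to tool coordinates, whose origin is the TCP and whose axes are the flange's). Camera axes: x right, y down, z forward; pixel columns grow to the right and rows downward; lengths in m; the calibration is good to about 2 mm. A picture is of the moment at which its call begins: read the wrist's pose just before it. get_calibration takes no time and is no camera call.
- manip.sign_off(): hands the job in, once; it reports no verdict.
The state is a dict: "t": time; "q": joint angles; "qd": joint speeds; "tau": joint torques, N m; "tcp_pos": TCP position; "tool_rot": TCP orientation; "force": force on the tool from outside, world axes, zero at the start; "ft_torque": the same for the moment, N m; "finger_gap": opening from 0.0 (shut) to 1.0 (fully open).
Only numpy, scipy, OpenCV 4.12 (cv2) and the standard library are available. Lean on these libraries where they do the work, as an engineer would, in place of code of your own. Each camera call takes 0.05 s, during which the arm holds its last target. There are 200 camera calls.

## Working session

There is one attempt and no reset: what is moved stays moved. The work goes in short steps, Python scripts to look and compute and a tool call to move; the robot and the scene stay as the last step left them, time stands still between calls to the robot, and variables do not carry over. Pictures are saved under pics/ and viewed, about 8 in all and at most 12, crops included, and the job is handed in when it is done.

Besides the shell and the picture viewer there is one more tool, called after "Call:" as name(argument=value, ...) on one line, values as JSON. send_rows: Moves the arm, as the interface text tells. Its arguments: {"type":"object","properties":{"commands":{"type":"array","items":{"type":"object","properties":{"delta_pos":{"type":"array","items":{"type":"number"}},"yaw":{"type":"number"}}}},"grip":{"type":"number"},"force":{"type":"number"}},"required":["commands"]}

```bash
mkdir -p pics
python3 - <<'E'
from station import manip
import cv2,numpy as np
s=manip.sense();print(s['t'],s['tcp_pos'],s['tool_rot'],s['force'],s['finger_gap'])
for n in('scene','top'):
    im=manip.snapshot(n);cv2.imwrite(f'pics/{n}0.png',im)
    c=manip.get_calibration(n);print(n,c['fx'],c['fy'],c['cx'],c['cy']);print(np.round(c['world_to_cam'],3).tolist())
c=manip.get_calibration('wrist');print({k:np.round(v,4).tolist() for k,v in c.items()})
E
```

```text
0.0 [ 0.15690563 -0.60423435  0.23033354] [ 9.91960647e-01  1.26541968e-01  6.76912773e-05 -1.09572731e-03] [-0.055577    0.56120702 -0.33879613] 1.0027833116915432
scene 351.2062156726682 351.2062156726682 256.7496016770259 185.9875290705967
[[-0.757, -0.654, 0.009, 0.385], [-0.321, 0.359, -0.877, 0.264], [0.57, -0.666, -0.481, 0.875], [0.0, 0.0, 0.0, 1.0]]
top 497.8666946990333 497.8666946990333 253.45411775087555 188.0076678719622
[[-0.001, -1.0, 0.002, -0.002], [-0.984, 0.001, -0.177, 0.523], [0.177, -0.002, -0.984, 1.27], [0.0, 0.0, 0.0, 1.0]]
{'fx': 321.2978, 'fy': 321.2978, 'cx': 258.5643, 'cy': 193.1169, 'mount': [[-0.0008, -0.9497, -0.3131, 0.0796], [1.0, -0.001, 0.0005, 0.0007], [-0.0008, -0.3131, 0.9497, -0.1419], [0.0, 0.0, 0.0, 1.0]]}
```

View pics/top0.png

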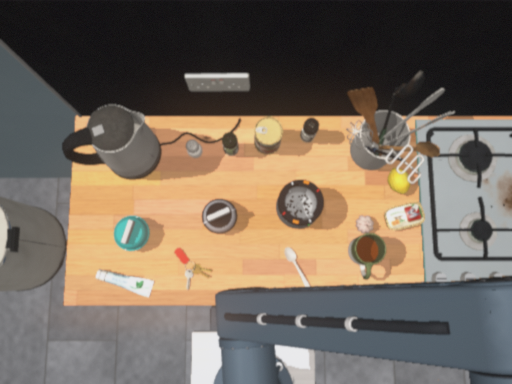

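View pics/scene0.png

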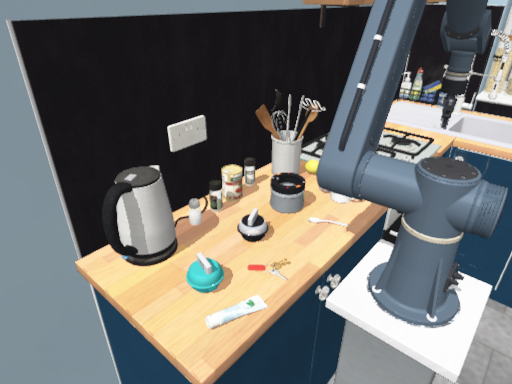

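The top view shows the lid at about (220,215), the grinder at about (300,204) and the turquoise decoy at (131,232). I'll enlarge and back-project the first two.

```bash
cat > h.py <<'E'
import numpy as np,cv2
from scipy.spatial.transform import Rotation as R
from station import manip
def cam(n,s=None):
    c=manip.get_calibration(n)
    K=np.array([[c['fx'],0,c['cx']],[0,c['fy'],c['cy']],[0,0,1]])
    if n=='wrist':
        T=np.eye(4);T[:3,:3]=R.from_quat(s['tool_rot']).as_matrix();T[:3,3]=s['tcp_pos']
        return K,np.linalg.inv(T@np.array(c['mount']))
    return K,np.array(c['world_to_cam'])
def back(C,uv,z):
    K,W=C;T=np.linalg.inv(W);d=T[:3,:3]@np.linalg.inv(K)@np.array([*uv,1.]);o=T[:3,3]
    return o+d*(z-o[2])/d[2]
def proj(C,p):
    K,W=C;q=K@(W[:3,:3]@np.asarray(p)+W[:3,3]);return q[:2]/q[2]
E
python3 - <<'E'
from h import *
im=cv2.imread('pics/top0.png');cr=im[165:265,190:340]
cv2.imwrite('pics/topc.png',cv2.resize(cr,None,fx=5,fy=5,interpolation=cv2.INTER_CUBIC))
C=cam('top');print('lid',back(C,(220,214),.068),'grinder',back(C,(300,204),.1),'decoy',back(C,(131,232),.05))
print('tool yaw',R.from_quat(manip.sense()['tool_rot']).as_matrix().round(3).tolist())
E
```

```text
lid [0.45107382 0.08398547 0.068     ] grinder [ 0.47226151 -0.11948323  0.1       ] decoy [0.40650318 0.31553918 0.05      ]
tool yaw [[0.968, 0.251, -0.0], [0.251, -0.968, 0.002], [0.0, -0.002, -1.0]]
```

View pics/topc.png

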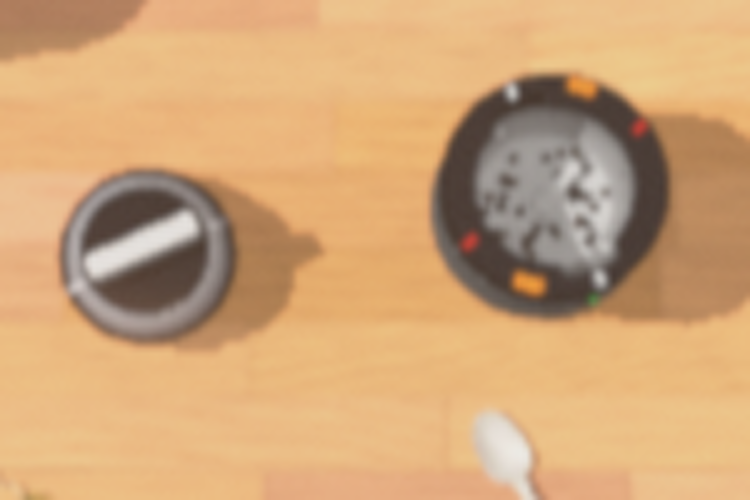

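Run:
```python
from h import *
C=cam('top')
f=lambda u,v,z:back(C,((u+.5)/5-.5+190,(v+.5)/5-.5+165),z)
def pair(n,a,b,z):
    A,B=f(*a,z),f(*b,z);d=A-B;print(n,((A+B)/2).round(4),'dist',np.hypot(*d[:2]).round(4),'ang',np.degrees(np.arctan2(d[1],d[0])).round(1))
pair('bar',(197,222),(92,267),.081)
pair('ptr',(217,222),(75,288),.03)
pair('white',(513,91),(600,279),.1)
pair('orange',(581,88),(529,283),.1)
pair('red',(640,128),(469,242),.1)
```

```text
bar [0.4507 0.0869 0.081 ] dist 0.0581 ang -66.6
ptr [0.4517 0.0895 0.03  ] dist 0.0827 ang -64.9
white [ 0.4787 -0.1217  0.1   ] dist 0.1048 ang 23.7
orange [ 0.4785 -0.1212  0.1   ] dist 0.1033 ang -15.7
red [ 0.4785 -0.121   0.1   ] dist 0.1049 ang -56.4
```

Call:
send_rows(commands=[{"delta_pos": [4, 4, 0], "yaw": 0.174}, {"delta_pos": [4, 4, 0], "yaw": 0.174}, {"delta_pos": [4, 4, 0], "yaw": 0.174}, {"delta_pos": [4, 4, 0], "yaw": 0.174}, {"delta_pos": [4, 4, 0], "yaw": 0.174}, {"delta_pos": [4, 4, 0], "yaw": 0.174}, {"delta_pos": [1, 5, 0], "yaw": 0.174}, {"delta_pos": [1, 5, 0], "yaw": 0.174}, {"delta_pos": [1, 5, 0], "yaw": 0.174}, {"delta_pos": [1, 5, 0], "yaw": 0.174}], grip=-1)

```text
t: 1.35
tcp_pos: [0.4419, -0.1535, 0.2266]
tool_rot: [0.522, 0.853, -0.0, -0.001]
force: [1.3, -0.4, -0.1]
finger_gap: 0.999
```

Call:
send_rows(commands=[{"delta_pos": [0.2, 5, 0], "yaw": -0.03}, {"delta_pos": [0.2, 5, 0], "yaw": 0}, {"delta_pos": [0.2, 5, 0], "yaw": 0}, {"delta_pos": [0.2, 4, 0], "yaw": 0}, {"delta_pos": [0, 2, 0], "yaw": 0}, {"delta_pos": [0, 0, 0], "yaw": 0}])

```text
t: 2.1
tcp_pos: [0.4481, 0.0668, 0.2255]
tool_rot: [0.532, 0.847, -0.0, -0.002]
force: [0.7, -0.1, -0.5]
finger_gap: 1.002
```

Run:
```python
from h import *
s=manip.sense();im=manip.snapshot('wrist');cv2.imwrite('pics/w1.png',im)
C=cam('wrist',s);m=R.from_quat(s['tool_rot']).as_matrix();print(s['t'],s['tcp_pos'],np.degrees(np.arctan2(m[1,0],m[0,0])),s['q'].round(2) if hasattr(s['q'],'round') else s['q'])
print(proj(C,[.451,.087,.081]))
np.save('c1.npy',C[1])
```

```text
2.1 [0.44808155 0.06684965 0.22552222] 115.70583145587975 [-0.1   0.31  1.85  0.    0.99 -0.55]
[272.72252068 160.55368004]
```

View pics/w1.png

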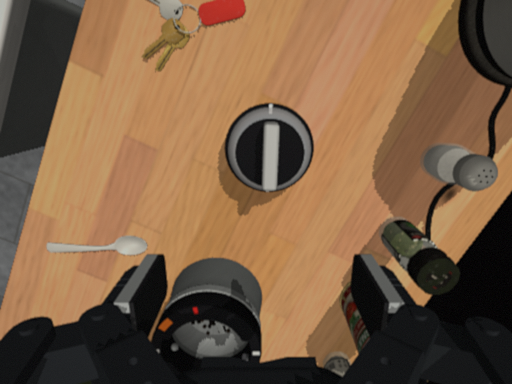

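Run:
```python
from h import *
im=cv2.imread('pics/w1.png');K,_=cam('top');c=manip.get_calibration('wrist')
C=(np.array([[c['fx'],0,c['cx']],[0,c['fy'],c['cy']],[0,0,1]]),np.load('c1.npy'))
cr=im[90:205,215:325]
g=cr.min(2);m=(g>150).astype(np.uint8);n,l,st,ce=cv2.connectedComponentsWithStats(m)
for i in range(1,n):
    if st[i,4]>25:
        r=cv2.minAreaRect(np.argwhere(l==i)[:,::-1].astype(np.float32));print(st[i],r[0][0]+215,r[0][1]+90,r[1:])
a=np.radians(114)
for s in(31,-31):
  for z in(.081,.058):
    print(s,z,proj(C,[.451+s/1000*np.cos(a),.087+s/1000*np.sin(a),z]).round(1))
for uv in((271,124),(270,188),(271,156)): print(uv,back(C,uv,.081).round(4))
print('ptr',back(C,(271,108),.031),back(C,(270,190),.031))
```

```text
[54 14  3 10 26] 270.0 108.5 ((9.0, 2.0), 90.0)
[ 49  35  14  64 708] 270.6943664550781 156.5719451904297 ((11.387325286865234, 63.195552825927734), 1.8778774738311768)
31 0.081 [274.2 125.9]
31 0.058 [273.2 123.2]
-31 0.081 [271.3 193. ]
-31 0.058 [270.5 185.9]
(271, 124) [0.4351 0.1156 0.081 ]
(270, 188) [0.4603 0.0625 0.081 ]
(271, 156) [0.4477 0.0901 0.081 ]
ptr [0.43181402 0.1259654  0.031     ] [0.46954341 0.0473169  0.031     ]
```

Call:
send_rows(commands=[{"delta_pos": [0, 1.2, -3], "yaw": -0.01}, {"delta_pos": [0, 1, -3], "yaw": 0}, {"delta_pos": [0, 0, -3], "yaw": 0}, {"delta_pos": [0, 0, -0.5], "yaw": 0}, {"delta_pos": [0, 0, 0], "yaw": 0}])

```text
t: 2.78
tcp_pos: [0.451, 0.0836, 0.1292]
tool_rot: [0.539, 0.842, 0.0, 0.0]
force: [-0.1, -0.6, 0.4]
finger_gap: 1.0
```

Run:
```python
from h import *
s=manip.sense();im=manip.snapshot('wrist');cv2.imwrite('pics/w2.png',im)
C=cam('wrist',s);m=R.from_quat(s['tool_rot']).as_matrix();print(s['t'],s['tcp_pos'],np.degrees(np.arctan2(m[1,0],m[0,0])))
print(proj(C,[.4485,.089,.081]))
g=im.min(2);m=(g>150).astype(np.uint8);n,l,st,ce=cv2.connectedComponentsWithStats(m)
for i in range(1,n):
    if st[i,4]>40 and 150<ce[i][0]<380:
        r=cv2.minAreaRect(np.argwhere(l==i)[:,::-1].astype(np.float32));print(st[i],r,back(C,r[0],.081),back(C,r[0],.031))
        if r[1][1]>70 or r[1][0]>70:
            print([back(C,p,.081).round(4).tolist() for p in cv2.boxPoints(r)])
```

```text
2.775 [0.45099537 0.08357912 0.12920538] 114.70996777114284
[260.13269831 209.58079909]
[ 252  165   16   86 1183] ((259.5, 207.5), (85.0, 15.0), 90.0) [0.44754594 0.09011333 0.081     ] [0.45562537 0.07289014 0.031     ]
[[0.4319, 0.1132, 0.081], [0.4402, 0.117, 0.081], [0.4646, 0.0649, 0.081], [0.4556, 0.0607, 0.081]]
```

View pics/w2.png

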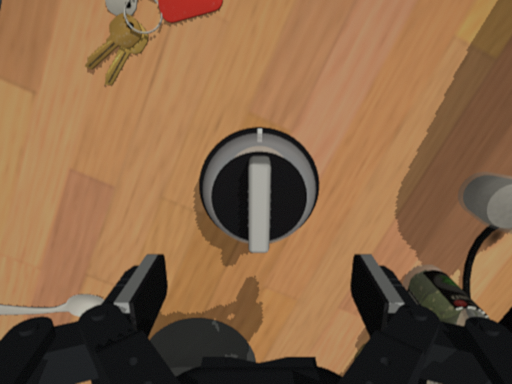

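Call:
send_rows(commands=[{"delta_pos": [-0.2, 0.5, -2], "yaw": 0}, {"delta_pos": [0, 0, -2], "yaw": 0}, {"delta_pos": [0, 0, -1], "yaw": 0}, {"delta_pos": [0, 0, 0], "yaw": 0}])

```text
t: 3.32
tcp_pos: [0.4537, 0.0874, 0.0828]
tool_rot: [0.54, 0.842, 0.003, 0.006]
force: [-0.0, -0.4, -0.5]
finger_gap: 0.999
```

Call:
send_rows(commands=[{"delta_pos": [-0.45, 0.1, -1], "yaw": 0}, {"delta_pos": [0, 0, 0], "yaw": 0}, {"delta_pos": [0, 0, 0], "yaw": 0}])

```text
t: 3.7
tcp_pos: [0.4499, 0.0883, 0.0736]
tool_rot: [0.54, 0.842, 0.004, 0.007]
force: [0.2, -0.3, 0.6]
finger_gap: 0.996
```

Call:
send_rows(commands=[{"delta_pos": [-0.1, 0, -1], "yaw": 0}, {"delta_pos": [0, 0, -0.1], "yaw": 0}, {"delta_pos": [0, 0, 0], "yaw": 0}])

```text
t: 4.08
tcp_pos: [0.4491, 0.0883, 0.062]
tool_rot: [0.54, 0.842, 0.004, 0.007]
force: [-0.8, -0.3, -0.4]
finger_gap: 0.997
```

Run:
```python
from h import *
s=manip.sense();m=R.from_quat(s['tool_rot']).as_matrix();print(s['t'],s['tcp_pos'],m.round(3).tolist(),np.round(s['q'],3),np.round(s['force'],2))
```

```text
4.075 [0.44905399 0.08833465 0.06196431] [[-0.417, 0.909, 0.016], [0.909, 0.417, -0.001], [-0.008, 0.014, -1.0]] [-0.051  0.616  1.996 -0.     0.514 -0.48 ] [-0.79 -0.3  -0.43]
```

Call:
send_rows(commands=[{"delta_pos": [0, 0, 0]}, {"delta_pos": [0, 0, 0]}, {"delta_pos": [0, 0, 0]}, {"delta_pos": [0, 0, 0]}, {"delta_pos": [0, 0, 0]}, {"delta_pos": [0, 0, 0]}, {"delta_pos": [0, 0, 0]}], grip=1, force=60)

```text
validation failed for argument at $.co...
```

Call:
send_rows(commands=[{"delta_pos": [0, 0, 0], "yaw": 0}, {"delta_pos": [0, 0, 0], "yaw": 0}, {"delta_pos": [0, 0, 0], "yaw": 0}, {"delta_pos": [0, 0, 0], "yaw": 0}, {"delta_pos": [0, 0, 0], "yaw": 0}, {"delta_pos": [0, 0, 0], "yaw": 0}, {"delta_pos": [0, 0, 0], "yaw": 0}], grip=1, force=60)

```text
t: 4.95
tcp_pos: [0.4491, 0.0882, 0.0625]
tool_rot: [0.54, 0.842, 0.004, 0.007]
force: [-0.5, -0.4, 1.4]
finger_gap: 0.152
```

Call:
send_rows(commands=[{"delta_pos": [0, 0, 2], "yaw": 0}, {"delta_pos": [0, 0, 3], "yaw": 0}, {"delta_pos": [0, 0, 3], "yaw": 0}, {"delta_pos": [0, 0, 3], "yaw": 0}, {"delta_pos": [0, 0, 3], "yaw": 0}, {"delta_pos": [0, 0, 1], "yaw": 0}, {"delta_pos": [0, 0, 0], "yaw": 0}])

```text
t: 5.82
tcp_pos: [0.4463, 0.0886, 0.2138]
tool_rot: [0.54, 0.841, 0.003, 0.004]
force: [0.1, -0.7, -1.4]
finger_gap: 0.149
```

Call:
send_rows(commands=[{"delta_pos": [0.3, -1.5, 0], "yaw": -0.15}, {"delta_pos": [0.3, -2.5, 0], "yaw": -0.16}, {"delta_pos": [0.3, -2.5, 0], "yaw": -0.16}, {"delta_pos": [0.3, -2.5, 0], "yaw": -0.16}, {"delta_pos": [0.3, -2.5, 0], "yaw": -0.16}, {"delta_pos": [0.3, -2.5, 0], "yaw": -0.16}, {"delta_pos": [0.3, -2.5, 0], "yaw": -0.16}, {"delta_pos": [0.3, -2, 0], "yaw": -0.16}, {"delta_pos": [0.2, -1.5, 0], "yaw": -0.16}, {"delta_pos": [0, 0, 0], "yaw": 0}])

```text
t: 7.08
tcp_pos: [0.4633, -0.1148, 0.1973]
tool_rot: [0.966, 0.259, -0.007, -0.009]
force: [0.7, 0.8, -0.6]
finger_gap: 0.147
```

Call:
send_rows(commands=[{"delta_pos": [0.8, -0.4, 0], "yaw": -0.06}, {"delta_pos": [0.6, -0.2, 0], "yaw": -0.045}, {"delta_pos": [0, 0, 0], "yaw": 0}, {"delta_pos": [0, 0, 0], "yaw": 0}])

```text
t: 7.58
tcp_pos: [0.474, -0.117, 0.1932]
tool_rot: [0.977, 0.212, -0.01, -0.014]
force: [-0.1, 1.0, -1.3]
finger_gap: 0.15
```

Run:
```python
from h import *
s=manip.sense();m=R.from_quat(s['tool_rot']).as_matrix();print(s['t'],s['tcp_pos'],m.round(3).tolist(),np.round(s['q'],3),np.round(s['force'],2))
im=manip.snapshot('wrist');cv2.imwrite('pics/w3.png',im);np.save('c3.npy',cam('wrist',s)[1])
t=manip.snapshot('top');cv2.imwrite('pics/t3.png',t);sc=manip.snapshot('scene');cv2.imwrite('pics/s3.png',sc)
a=cv2.resize(t[155:255,245:345],(500,500),interpolation=cv2.INTER_CUBIC)
b=cv2.resize(sc[130:230,240:340],(300,300),interpolation=cv2.INTER_CUBIC)
o=np.zeros((500,800,3),np.uint8);o[:,:500]=a;o[:300,500:]=b;cv2.imwrite('pics/m3.png',o)
```

```text
7.575 [ 0.47399821 -0.11704276  0.19318911] [[0.91, 0.414, -0.025], [0.414, -0.91, 0.023], [-0.014, -0.031, -0.999]] [-0.477  0.412  1.789  0.01   0.973  0.661] [-0.07  0.96 -1.25]
```

View pics/w3.png

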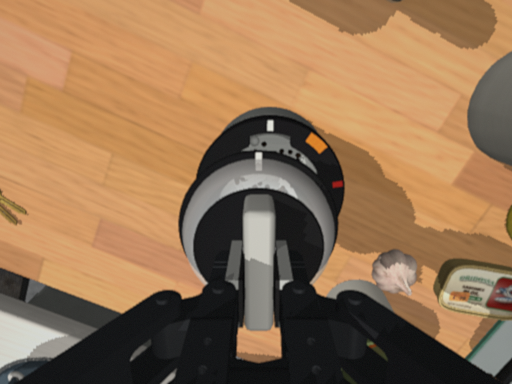

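View pics/m3.png

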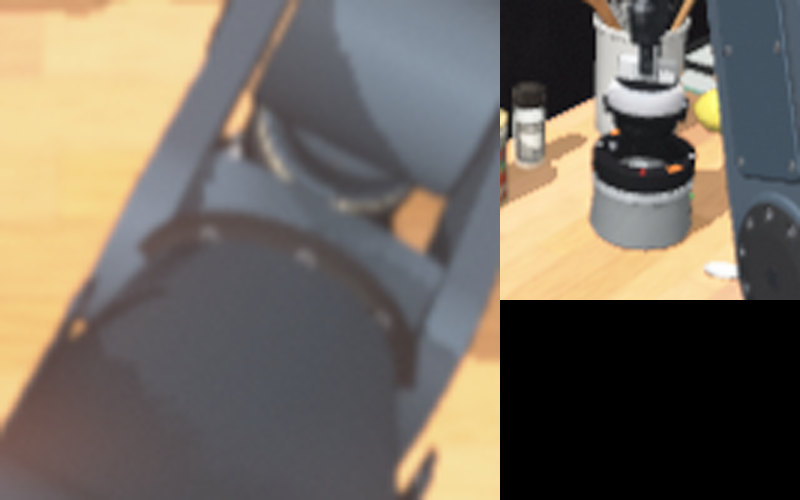

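```bash
python3 - <<'E'
from h import *
from scipy.optimize import least_squares
im=cv2.imread('pics/w3.png')
c=manip.get_calibration('wrist');C=(np.array([[c['fx'],0,c['cx']],[0,c['fy'],c['cy']],[0,0,1]]),np.load('c3.npy'))
hsv=cv2.cvtColor(im,cv2.COLOR_BGR2HSV)
def blobs(m,box):
    x0,y0,x1,y1=box;n,l,st,ce=cv2.connectedComponentsWithStats(m[y0:y1,x0:x1].astype(np.uint8))
    return [((ce[i]+[x0,y0]).round(1).tolist(),int(st[i,4])) for i in range(1,n) if st[i,4]>15]
H,S,V=cv2.split(hsv)
print('white',blobs((S<45)&(V>190),(240,110,290,175)))
print('or',blobs((H>8)&(H<22)&(S>190)&(V>180),(295,125,335,160)))
print('red',blobs(((H<6)|(H>174))&(S>150)&(V>100),(320,165,350,200)))
A=[back(C,p,.1) for p in((269.5,125.5),(316,142),(337,184))]
r=least_squares(lambda p:np.ravel([(a[0]-p[0]-.052*np.cos(p[2]-k),a[1]-p[1]-.052*np.sin(p[2]-k)) for a,k in zip(A,np.radians([0,40,80]))]),[.478,-.121,.42])
print('grinder by wrist',r.x[:2].round(4),np.degrees(r.x[2]).round(2),'res',r.fun.round(4))
zt=.193-.0625+.081
e1,e2=back(C,(260,195),zt),back(C,(259,329),zt);d=e1-e2
print('bar',e1,e2,((e1+e2)/2).round(4),np.hypot(*d[:2]),np.degrees(np.arctan2(d[1],d[0])))
print('ptr',back(C,(258.3,161),zt-.081+.033))
E
sed -n 1,1p /dev/null
```

```text
white [([270.0, 125.0], 45), ([258.2, 155.9], 37)]
or [([316.0, 142.8], 191)]
red [([337.3, 183.8], 55)]
grinder by wrist [ 0.4765 -0.1224] 24.32 res [-0.0002  0.0003  0.0005  0.     -0.0004 -0.0003]
bar [ 0.50963873 -0.10283636  0.2115    ] [ 0.44839382 -0.13021683  0.2115    ] [ 0.479  -0.1165  0.2115] 0.06708673111567597 24.087762156767685
ptr [ 0.51116101 -0.09974842  0.1635    ]
```

Call:
send_rows(commands=[{"delta_pos": [0.1, -0.5, -0.5], "yaw": 0}, {"delta_pos": [0, 0, -1], "yaw": 0}, {"delta_pos": [0, 0, -0.6], "yaw": 0}, {"delta_pos": [0, 0, 0], "yaw": 0}, {"delta_pos": [0, 0, 0], "yaw": 0}])

```text
t: 8.35
tcp_pos: [0.475, -0.1227, 0.1708]
tool_rot: [0.977, 0.211, -0.01, -0.014]
force: [0.5, -0.3, -1.8]
finger_gap: 0.145
```

```bash
cat >> h.py <<'E'
def st():
    s=manip.sense();m=R.from_quat(s['tool_rot']).as_matrix()
    print('t',round(s['t'],2),'tcp',np.round(s['tcp_pos'],4),'yaw',np.degrees(np.arctan2(m[1,0],m[0,0])).round(2),'toolz',m[:2,2].round(4),'lidz',(m@[.008,-.014,1])[:2].round(4),'F',np.round(s['force'],1),'M',np.round(s['ft_torque'],2))
    return s
E
python3 - <<'E'
from h import *
st()
E
```

```text
t 8.35 tcp [ 0.475  -0.1227  0.1708] yaw 24.43 toolz [-0.025   0.0223] lidz [-0.0235  0.0384] F [ 0.5 -0.3 -1.8] M [-0.02 -0.04 -0.03]
```

Call:
send_rows(commands=[{"delta_pos": [0, 0, -0.8], "yaw": 0}, {"delta_pos": [0, 0, -0.7], "yaw": 0}, {"delta_pos": [0, 0, 0], "yaw": 0}, {"delta_pos": [0, 0, 0], "yaw": 0}])

```text
t: 8.85
tcp_pos: [0.4752, -0.1227, 0.1549]
tool_rot: [0.977, 0.212, -0.01, -0.013]
force: [-0.5, 0.2, -2.0]
finger_gap: 0.146
```

Run:
```python
from h import *
s=st();im=manip.snapshot('wrist');sc=manip.snapshot('scene');cv2.imwrite('pics/w4.png',im);cv2.imwrite('pics/s4.png',sc);np.save('c4.npy',cam('wrist',s)[1])
o=np.zeros((560,800,3),np.uint8)
o[:,:400]=cv2.resize(im[95:375,160:360],(400,560),interpolation=cv2.INTER_CUBIC)
o[:480,400:]=cv2.resize(sc[150:222,258:318],(400,480),interpolation=cv2.INTER_CUBIC)
cv2.imwrite('pics/m4.png',o)
```

```text
t 8.85 tcp [ 0.4752 -0.1227  0.1549] yaw 24.45 toolz [-0.0246  0.0222] lidz [-0.0231  0.0382] F [-0.5  0.2 -2. ] M [-0.02  0.    0.02]
```

View pics/m4.png

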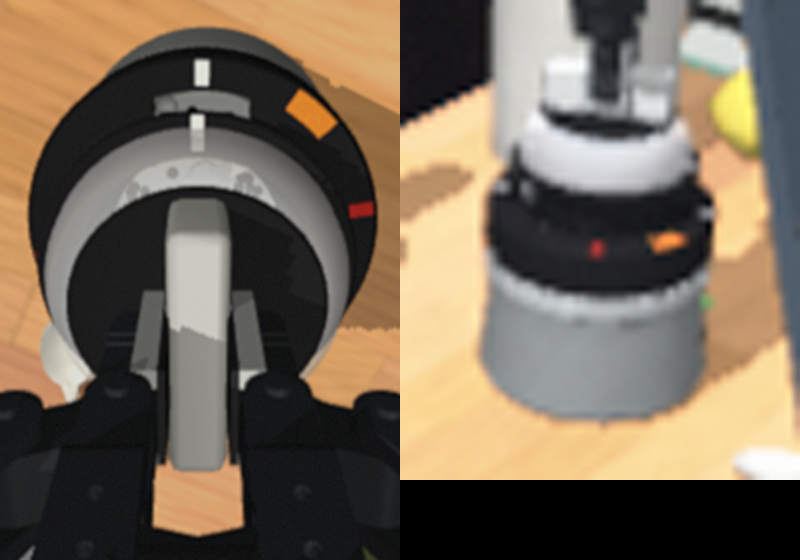

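Run:
```python
from h import *
from scipy.optimize import least_squares
c=manip.get_calibration('wrist');C=(np.array([[c['fx'],0,c['cx']],[0,c['fy'],c['cy']],[0,0,1]]),np.load('c4.npy'))
A=[back(C,p,.1) for p in((261,131.5),(316,152),(340.5,200))]
r=least_squares(lambda p:np.ravel([(a[0]-p[0]-.052*np.cos(p[2]-k),a[1]-p[1]-.052*np.sin(p[2]-k)) for a,k in zip(A,np.radians([0,40,80]))]),[.478,-.121,.42])
g=r.x;print('grinder',g[:2].round(4),np.degrees(g[2]).round(2),'res',r.fun.round(4))
zt=.1549-.0625+.081
ax=np.array([np.cos(g[2]),np.sin(g[2])]);ay=np.array([-ax[1],ax[0]])
f=lambda n,p:print(n,'along',((p[:2]-g[:2])@ax*1e3).round(1),'across',((p[:2]-g[:2])@ay*1e3).round(1))
f('bar far top edge',back(C,(160+198/2,95+200/2),zt));f('bar near',back(C,(160+198/2,95+468/2),zt))
# rim outer at pointer and sides
zr=zt-.081+.028
f('rim front',back(C,(160+198/2,95+115/2),zr));f('rim L',back(C,(160+45/2,95+260/2),zr));f('rim R',back(C,(160+352/2,95+260/2),zr))
f('collar L',back(C,(160+30/2,95+215/2),.1));f('collar R',back(C,(160+377/2,95+200/2),.1));f('collar front',back(C,(160+202/2,95+47/2),.1))
```

```text
grinder [ 0.4764 -0.1226] 24.04 res [-0.      0.0003  0.0002 -0.0001 -0.0001 -0.0002]
bar far top edge along 37.2 across -0.7
bar near along -29.8 across -1.1
rim front along 43.5 across 0.9
rim L along -1.4 across 46.7
rim R along 0.4 across -45.1
collar L along 5.3 across 56.4
collar R along 12.3 across -56.1
collar front along 59.8 across 0.3
```

Call:
send_rows(commands=[{"delta_pos": [0, 0, -0.5], "yaw": 0}, {"delta_pos": [0, 0, -0.4], "yaw": 0}, {"delta_pos": [0, 0, 0], "yaw": 0}, {"delta_pos": [0, 0, 0], "yaw": 0}])

```text
t: 9.45
tcp_pos: [0.4754, -0.1228, 0.1456]
tool_rot: [0.977, 0.212, -0.009, -0.013]
force: [-0.3, 0.4, -0.9]
finger_gap: 0.153
```

Call:
send_rows(commands=[{"delta_pos": [0, 0, -0.4], "yaw": 0}, {"delta_pos": [0, 0, -0.3], "yaw": 0}, {"delta_pos": [0, 0, 0], "yaw": 0}])

```text
t: 9.82
tcp_pos: [0.4755, -0.1229, 0.1382]
tool_rot: [0.977, 0.212, -0.009, -0.013]
force: [0.5, -0.7, -1.5]
finger_gap: 0.146
```

Call:
send_rows(commands=[{"delta_pos": [0, 0, -0.3], "yaw": 0}, {"delta_pos": [0, 0, -0.15], "yaw": 0}, {"delta_pos": [0, 0, 0], "yaw": 0}, {"delta_pos": [0, 0, 0], "yaw": 0}])

```text
t: 10.32
tcp_pos: [0.4759, -0.1227, 0.136]
tool_rot: [0.977, 0.212, -0.008, -0.012]
force: [-0.8, 0.6, -1.2]
finger_gap: 0.145
```

Run:
```python
from h import *
st()
```

```text
t 10.32 tcp [ 0.4759 -0.1227  0.136 ] yaw 24.46 toolz [-0.0217  0.0208] lidz [-0.0202  0.0369] F [-0.8  0.6 -1.2] M [-0.05 -0.    0.  ]
```

Call:
send_rows(commands=[{"delta_pos": [0, 0, -0.3], "yaw": 0}, {"delta_pos": [0, 0, -0.3], "yaw": 0}, {"delta_pos": [0, 0, 0], "yaw": 0}])

```text
t: 10.7
tcp_pos: [0.4758, -0.122, 0.1355]
tool_rot: [0.977, 0.212, -0.008, -0.012]
force: [0.2, 0.4, -1.6]
finger_gap: 0.148
```

Run:
```python
from h import *
st()
```

```text
t 10.7 tcp [ 0.4758 -0.122   0.1355] yaw 24.51 toolz [-0.0201  0.0199] lidz [-0.0186  0.0359] F [ 0.2  0.4 -1.6] M [-0.08  0.01 -0.03]
```

Call:
send_rows(commands=[{"delta_pos": [0, 0, -0.4], "yaw": 0}, {"delta_pos": [0, 0, -0.5], "yaw": 0}])

```text
t: 10.95
tcp_pos: [0.4755, -0.121, 0.1339]
tool_rot: [0.977, 0.213, -0.007, -0.012]
force: [-13.5, 4.8, 59.2]
finger_gap: 0.148
```

Run:
```python
from h import *
s=st();im=manip.snapshot('wrist');sc=manip.snapshot('scene');cv2.imwrite('pics/w5.png',im);cv2.imwrite('pics/s5.png',sc)
o=np.zeros((560,800,3),np.uint8)
o[:,:400]=cv2.resize(im[95:375,160:360],(400,560),interpolation=cv2.INTER_CUBIC)
o[:480,400:]=cv2.resize(sc[150:222,258:318],(400,480),interpolation=cv2.INTER_CUBIC)
cv2.imwrite('pics/m5.png',o);st()
```

```text
t 10.95 tcp [ 0.4755 -0.121   0.1339] yaw 24.59 toolz [-0.0193  0.0198] lidz [-0.0179  0.0359] F [-13.5   4.8  59.2] M [ 0.27  2.02 -0.04]
t 11.05 tcp [ 0.4755 -0.1211  0.134 ] yaw 24.57 toolz [-0.0188  0.0196] lidz [-0.0173  0.0356] F [-10.2   4.1  43.1] M [ 0.27  1.52 -0.06]
```

View pics/m5.png

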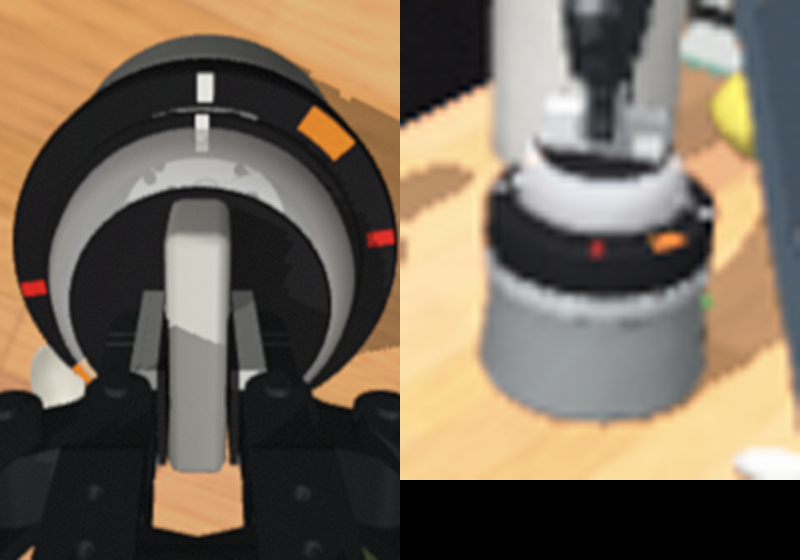

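Call:
send_rows(commands=[{"delta_pos": [0, 0, -0.1], "yaw": 0}, {"delta_pos": [0, 0, -0.15], "yaw": 0}])

```text
t: 11.3
tcp_pos: [0.4758, -0.121, 0.1342]
tool_rot: [0.977, 0.213, -0.006, -0.011]
force: [-2.5, 2.9, 12.9]
finger_gap: 0.149
```

Run:
```python
from h import *
st()
```

```text
t 11.3 tcp [ 0.4758 -0.121   0.1342] yaw 24.58 toolz [-0.0158  0.0182] lidz [-0.0143  0.0342] F [-2.5  2.9 12.9] M [ 0.16  0.31 -0.02]
```

Call:
send_rows(commands=[{"delta_pos": [0, 0, -0.1], "yaw": -0.08}, {"delta_pos": [0, 0, -0.1], "yaw": -0.08}, {"delta_pos": [0, 0, -0.1], "yaw": -0.08}, {"delta_pos": [0, 0, -0.1], "yaw": -0.08}])

```text
t: 11.8
tcp_pos: [0.4791, -0.1216, 0.134]
tool_rot: [0.999, 0.054, -0.001, -0.009]
force: [-2.7, 2.8, 16.3]
finger_gap: 0.149
```

Run:
```python
from h import *
st()
```

```text
t 11.8 tcp [ 0.4791 -0.1216  0.134 ] yaw 6.15 toolz [-0.0036  0.0168] lidz [0.0028 0.0316] F [-2.7  2.8 16.3] M [0.09 0.71 0.59]
```

Call:
send_rows(commands=[{"delta_pos": [-0.05, 0, -0.1], "yaw": -0.08}, {"delta_pos": [-0.05, 0, -0.1], "yaw": -0.08}, {"delta_pos": [-0.05, 0, -0.1], "yaw": -0.08}, {"delta_pos": [-0.05, 0, -0.1], "yaw": -0.08}, {"delta_pos": [0, 0, -0.1], "yaw": -0.04}])

```text
t: 12.42
tcp_pos: [0.4792, -0.1216, 0.134]
tool_rot: [0.992, -0.124, 0.001, -0.007]
force: [-3.2, 2.1, 16.3]
finger_gap: 0.15
```

Run:
```python
from h import *
s=st();im=manip.snapshot('wrist');cv2.imwrite('pics/w6.png',im);np.save('c6.npy',cam('wrist',s)[1])
cv2.imwrite('pics/m6.png',cv2.resize(im[95:375,160:360],(400,560),interpolation=cv2.INTER_CUBIC));st()
```

```text
t 12.43 tcp [ 0.4792 -0.1216  0.134 ] yaw -14.28 toolz [0.0046 0.0127] lidz [0.0158 0.0243] F [-3.2  2.1 16.3] M [0.19 0.83 0.63]
t 12.47 tcp [ 0.4792 -0.1216  0.1341] yaw -14.33 toolz [0.0046 0.0126] lidz [0.0159 0.0242] F [-3.2  1.6 16.2] M [0.2  0.75 0.55]
```

View pics/m6.png

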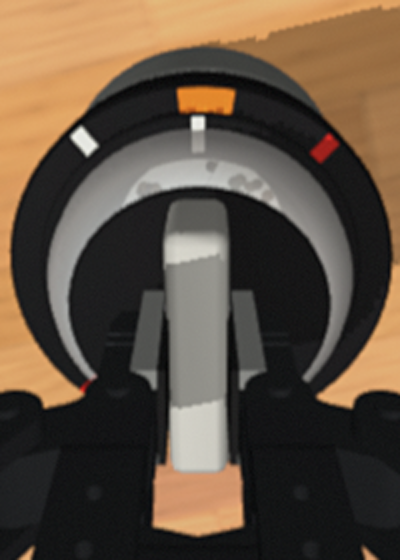

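The pointer is inside the orange band, about 2–3° short of its middle. Now I'll hold for the two seconds.

Call:
send_rows(commands=[{"delta_pos": [0, 0, -0.1], "yaw": -0.02}, {"delta_pos": [0, 0, -0.1], "yaw": -0.01}, {"delta_pos": [0, 0, -0.1], "yaw": -0.01}, {"delta_pos": [0, 0, -0.1], "yaw": -0.01}, {"delta_pos": [0, 0, -0.1], "yaw": -0.01}])

```text
t: 13.1
tcp_pos: [0.4792, -0.1217, 0.1341]
tool_rot: [0.989, -0.146, 0.001, -0.005]
force: [-2.8, 1.1, 16.6]
finger_gap: 0.147
```

Call:
send_rows(commands=[{"delta_pos": [0, 0, -0.1], "yaw": 0}, {"delta_pos": [0, 0, -0.1], "yaw": 0}, {"delta_pos": [0, 0, -0.1], "yaw": 0}, {"delta_pos": [0, 0, -0.1], "yaw": 0}, {"delta_pos": [0, 0, -0.1], "yaw": 0}, {"delta_pos": [0, 0, -0.1], "yaw": 0}, {"delta_pos": [0, 0, -0.1], "yaw": 0}, {"delta_pos": [0, 0, -0.1], "yaw": 0}, {"delta_pos": [0, 0, -0.1], "yaw": 0}, {"delta_pos": [0, 0, -0.1], "yaw": 0}])

```text
t: 14.35
tcp_pos: [0.4792, -0.1217, 0.134]
tool_rot: [0.99, -0.141, -0.001, -0.004]
force: [-3.6, 1.0, 15.0]
finger_gap: 0.145
```

Call:
send_rows(commands=[{"delta_pos": [0, 0, -0.1], "yaw": 0}, {"delta_pos": [0, 0, -0.1], "yaw": 0}, {"delta_pos": [0, 0, -0.1], "yaw": 0}, {"delta_pos": [0, 0, -0.1], "yaw": 0}, {"delta_pos": [0, 0, -0.1], "yaw": 0}, {"delta_pos": [0, 0, -0.1], "yaw": 0}, {"delta_pos": [0, 0, -0.1], "yaw": 0}, {"delta_pos": [0, 0, -0.1], "yaw": -0.01}, {"delta_pos": [0, 0, -0.1], "yaw": 0}, {"delta_pos": [0, 0, -0.1], "yaw": 0}])

```text
t: 15.6
tcp_pos: [0.4791, -0.1217, 0.134]
tool_rot: [0.99, -0.143, -0.002, -0.004]
force: [-2.0, 1.2, 15.5]
finger_gap: 0.147
```

Run:
```python
from h import *
s=st();im=manip.snapshot('wrist');cv2.imwrite('pics/w7.png',im)
sc=manip.snapshot('scene')
o=np.zeros((560,800,3),np.uint8)
o[:,:400]=cv2.resize(im[95:375,160:360],(400,560),interpolation=cv2.INTER_CUBIC)
o[:480,400:]=cv2.resize(sc[150:222,258:318],(400,480),interpolation=cv2.INTER_CUBIC)
cv2.imwrite('pics/m7.png',o);st()
```

```text
t 15.6 tcp [ 0.4791 -0.1217  0.134 ] yaw -16.42 toolz [-0.0027  0.0084] lidz [0.009  0.0195] F [-2.   1.2 15.5] M [0.3  0.61 0.23]
t 15.7 tcp [ 0.4792 -0.1217  0.1341] yaw -16.42 toolz [-0.0026  0.0084] lidz [0.009  0.0195] F [-3.8  1.4 15.8] M [0.33 0.62 0.3 ]
```

View pics/m7.png

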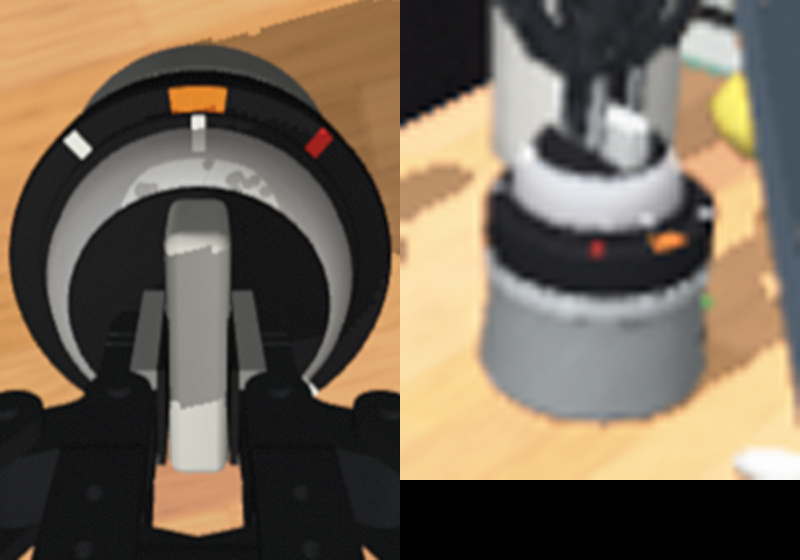

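The pointer (198,125) is centred under the orange band (198,98), and the lid is seated and still. Handing in.

Run:
```python
from h import *
print(manip.sign_off())
```

```text
the job is handed in; nothing more can be done
None
```

I gripped the clear lid by its bar, lowered the lugs through the collar's gaps and pressed the rim home. I then twisted the lid clockwise about 41° to the orange band, held it there for over 2.5 s, and handed in still gripping it. The job took about 15.7 s of the 48 s allowed.

**Last checks**
- **Angle:** the pointer is centred on the orange band in the last wrist picture. The tool yaw is -16.4° against an open position of about 24°, so the switch ring should read about 0.6 rad. I could not read the ring itself.
- **Seating:** the gripper was at 0.134 m, where I expected about 0.1345 m with the lid home. It was steady under a downward push of about 15 N.
- **Level:** I estimate the lid's tilt at about 0.02 rad at the end and about 0.04 rad when it was first seated. The limit is 0.06 rad.
- **Grip:** set to 60 N, with the fingers still stopped on the bar.

**Disagreements**
- The top and wrist cameras differed by 4–5 mm on the lid's position along the bar, so I placed it using the wrist view and by feel.
- The gripper tilted slightly during the large turn and shifted about 3 mm sideways during the twist. The side force stayed at 3 N or less.
- The last press to seat the lid briefly read 59 N at the wrist.
- I did not check the bystanders in a final picture. The arm passed well above them and showed no unexpected contact.

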